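Unbar the bottle carrier and load the dropper bottles by colour

ROBOT

A 6-joint arm with a two-finger parallel gripper is mounted at the origin on the work surface; the furniture and walls round the work are solid. World frame = base frame: x ahead of the robot, y to its left, z up, the work surface at z = 0. Lengths are in m, angles in rad, forces in N, time in s.
With the tool pointing down it reaches from about 0.375 to 0.9 m from the base axis. Payload 3.1 kg.
Tool frame: the origin (TCP) lies midway between the tips of the shut fingers; the grasp point (between the pads) lies 19 mm behind it; z points along the fingers, y is the line along which they close (so a half turn about z gives the same grasp; the last joint's range is limited). The gripper opens to 85 mm and grips with 20 to 120 N. Pads are 22 mm wide; open, the fingers measure 114 mm over their backs; the gripper's body (76 mm by 85 mm) begins 54 mm behind the grasp point. The pads swing forward as they close: fully open they stand 13 mm farther back than shut.
Start: joints at [1.052, 0.527, 1.433, -0, 1.181, -0.178], TCP at [0.208, 0.589, 0.209] pointing down, gripper open.
Joint ranges: [-3.08, 3.08], [-0.75, 2.2], [0.22, 2.44], [-1.43, 4.57], [0, 2.65], [-2.85, 2.85]. Speed limits (rad/s): [2.79, 2.79, 3.14, 3.14, 3.14, 3.14].

INTERFACE

Orientations are given as a unit quaternion [x, y, z, w].
In Python, from bench import manip gives the robot as it stands.
- The arm moves only by the tool send_rows, never from a script. Its argument "motion" is one flat list of numbers, 7 for each row, row after row: the shift along the world's x, y, z in parts of the range, where 1.0 means 0.4 m, then the turn, a rotation vector about the world's x, y, z in fractions of the full range, 1 being pi rad, then the opening, from 0 (shut) to 1 (fully open). In form: [dx, dy, dz, rx, ry, rz, fingers, dx, dy, dz, rx, ry, rz, fingers, ...]. A call has exactly 5 rows; each row is the pose to reach, as a shift and turn from the pose commanded when the call began; what a row does not reach only later rows make up. A row lasts 1/10 s, in which the tool goes at most 50 mm and 8.59 degrees, less where a joint would pass 70% of its speed; a pose out of reach is approached as far as the arm can. A shift or turn number past 1, either way, is cut back to 1. A call with a gripper value outside its range is refused whole. The fingers move at their own pace and stop on an object; "squeeze" is the grip in N (left out, the last holds). Time passes only in rows, so rows that repeat a pose let the fingers close, or fill a call up. It gives the time, the measured TCP pose, the force, the opening and the grip force at its end, in the units of the state.
- manip.get_obs(): the state, without advancing time (a new reading comes with each control period).
- manip.get_image(name): name is "side" or "top" or "wrist"; returns the picture (400x640x3 uint8, red, green, blue); there is no depth.
- manip.camera_params(name): a dict with "fov_y" (degrees; the focal length in pixels is half the picture's height over the tangent of half this angle, whatever the lens; pixels are square), "cx", "cy" (the principal point, pixels), "xyz" and "rotation" of the camera in the world; the wrist camera has in their place "T_tool_cam" (4x4, takes a point from camera to tool coordinates, whose origin is the TCP and whose axes are the flange's). Camera axes: x right, y down, z forward; pixel columns grow to the right and rows downward; lengths in m; the calibration is good to about 2 mm. The wrist camera is an equidistant fisheye: a pixel r from the principal point sees the ray r / f radians off the axis. A picture is of the moment at which its call begins: read the wrist's pose just before it. camera_params takes no time and is no camera call.
- manip.job_done(): hands the job in; it is judged then, once.
The state is a dict: "time_s": time; "qpos": joint angles; "qvel": joint speeds; "effort": joint torques, N m; "ee_pos": TCP position; "ee_rot": TCP orientation; "force": force on the tool from outside, world axes, zero at the start; "torque": the same for the moment, N m; "grip_width": finger opening in m; "gripper_force": force on a finger pad.
Only numpy, scipy, OpenCV 4.12 (cv2) and the standard library are available. Lean on these libraries where they do the work, as an engineer would, in place of code of your own. Each camera call takes 0.05 s, during which the arm holds its last target. There are 200 camera calls.

TASK

Lift the keeper bar level, straight up out of the raised brackets of the grey bottle carrier and park it in the carrier's low brackets. Then stand the red-, blue- and green-capped dropper bottles upright in the cups of their own colour; leave the yellow- and white-capped ones where they are, and knock no bottle over.

Things in the scene. Friction and masses are not known exactly. Their poses are not given: they have to be found in the camera images.
- carrier: Fixed grey bottle carrier, plate 150 (x) x 260 (y) x 8 mm. Origin: centre of its underside, z up. Cups in a row at x = +28, y = -66, 0, 66 mm. At y = -115 and +115 stand open-topped U brackets (10 mm thick, slots 22 mm wide, flared): the raised pair at x = +28 (slot floor z = 100, prong tops 129), the low parking pair at x = -50 (slot floor z = 35, prong tops 64).
- keeper_bar: Loose steel bar, 12 x 12 mm, 256 mm long along its own y, with an orange grip block on top at its middle (18 mm in x, 40 mm in y, from z = 12 to 38 mm); 0.11 to 0.18 kg. Origin: middle of the bar's underside, z up. At the start it lies in the raised brackets over the cup row, along the carrier's y; either way round is the same.
- cup_red: Fixed red round shallow cup on the carrier, outer diameter 57 mm, inner 52 mm, 10 mm high, floor 3 mm above its underside. Origin: centre of its underside, 8 mm above the worktop. The three cups stand in a row under the raised brackets, 66 mm apart, in any order.
- cup_blue: Fixed blue round shallow cup on the carrier, outer diameter 57 mm, inner 52 mm, 10 mm high, floor 3 mm above its underside. Origin: centre of its underside, 8 mm above the worktop. The three cups stand in a row under the raised brackets, 66 mm apart, in any order.
- cup_green: Fixed green round shallow cup on the carrier, outer diameter 57 mm, inner 52 mm, 10 mm high, floor 3 mm above its underside. Origin: centre of its underside, 8 mm above the worktop. The three cups stand in a row under the raised brackets, 66 mm apart, in any order.
- bottle_red: Brown dropper bottle with a red screw cap. Belongs in the red cup. Height 78 mm: straight body of diameter 35 mm up to 64 mm, above it the cap, diameter 29 mm; 0.05 to 0.12 kg. Origin: centre of its underside, z up. Grip it from above by the body. Tall fixed burettes hang at x, y = (0.50, 0.38), (0.50, 0.15), (0.52, -0.02), (0.52, -0.24) m: keep the arm clear.
- bottle_blue: Brown dropper bottle with a blue screw cap. Belongs in the blue cup. Height 78 mm: straight body of diameter 35 mm up to 64 mm, above it the cap, diameter 29 mm; 0.05 to 0.12 kg. Origin: centre of its underside, z up. Grip it from above by the body. Tall fixed burettes hang at x, y = (0.50, 0.38), (0.50, 0.15), (0.52, -0.02), (0.52, -0.24) m: keep the arm clear.
- bottle_green: Brown dropper bottle with a green screw cap. Belongs in the green cup. Height 78 mm: straight body of diameter 35 mm up to 64 mm, above it the cap, diameter 29 mm; 0.05 to 0.12 kg. Origin: centre of its underside, z up. Grip it from above by the body. Tall fixed burettes hang at x, y = (0.50, 0.38), (0.50, 0.15), (0.52, -0.02), (0.52, -0.24) m: keep the arm clear.
- bottle_yellow: Brown dropper bottle with a yellow screw cap. A look-alike: stays where it is. Height 78 mm: straight body of diameter 35 mm up to 64 mm, above it the cap, diameter 29 mm; 0.05 to 0.12 kg. Origin: centre of its underside, z up. Grip it from above by the body. Tall fixed burettes hang at x, y = (0.50, 0.38), (0.50, 0.15), (0.52, -0.02), (0.52, -0.24) m: keep the arm clear.
- bottle_white: Brown dropper bottle with a white screw cap. A look-alike: stays where it is. Height 78 mm: straight body of diameter 35 mm up to 64 mm, above it the cap, diameter 29 mm; 0.05 to 0.12 kg. Origin: centre of its underside, z up. Grip it from above by the body. Tall fixed burettes hang at x, y = (0.50, 0.38), (0.50, 0.15), (0.52, -0.02), (0.52, -0.24) m: keep the arm clear.

How it is judged:
By the outcome, as a careful person would: the job done as asked, in the order asked, and still so for the second after the job is handed in, with the robot touching nothing.
It also fails if it takes over 128 s, if anything falls off the work surface, if the arm or the gripper's body presses on something with over 40 N, if the wrist force passes 120 N, or if a joint passes its speed limit or range.

## Working session

There is one attempt and no reset: what is moved stays moved. The work goes in short steps, Python scripts to look and compute and a tool call to move; the robot and the scene stay as the last step left them, time stands still between calls to the robot, and variables do not carry over. Pictures are saved under pics/ and viewed, at most 14 in all, crops included, and the job is handed in when it is done.

Besides the shell and the picture viewer there is one more tool, called after ">>>" as name(argument=value, ...) on one line, values as JSON. send_rows: Moves the arm, as the interface text tells. Its arguments: {"type":"object","properties":{"motion":{"type":"array"},"squeeze":{"type":"number"}},"required":["motion"]}

```bash
mkdir -p pics; python3 - <<'E'
from bench import manip
import cv2
for n in ("top","side"):
    im=manip.get_image(n); cv2.imwrite(f"pics/{n}0.png",im[:,:,::-1]); print(n,manip.camera_params(n))
print(manip.camera_params("wrist"))
print(manip.get_obs())
E
```

```text
top {'fov_y': 43.553563432866135, 'cx': 313.4463081803069, 'cy': 203.1652896131799, 'xyz': array([ 0.17973135, -0.0721925 ,  1.40498844]), 'rotation': array([-0.70103341,  0.70569415, -0.07460361,  0.07058488])}
side {'fov_y': 48.65484408438131, 'cx': 322.0358037436795, 'cy': 201.50453054790455, 'xyz': array([ 0.26492714, -1.15130935,  0.72722034]), 'rotation': array([ 0.86132899, -0.07022034,  0.04018467, -0.50156421])}
{'fov_y': 65.70646984690485, 'cx': 320.9070920810281, 'cy': 207.03497014643483, 'T_tool_cam': array([[-8.19428723e-04, -9.60165487e-01, -2.79430790e-01,
         7.21634748e-02],
       [ 9.99999405e-01, -5.85560214e-04, -9.20419426e-04,
         1.81173922e-04],
       [ 7.20131413e-04, -2.79431378e-01,  9.60165395e-01,
        -1.63792786e-01],
       [ 0.00000000e+00,  0.00000000e+00,  0.00000000e+00,
         1.00000000e+00]])}
{'time_s': 0.1, 'qpos': array([ 1.05247049e+00,  5.28352763e-01,  1.43377356e+00,  2.52983831e-05,
        1.18141651e+00, -1.78491004e-01]), 'qvel': array([ 0.00130067, -0.00068191, -0.00189429, -0.00059517,  0.00094875,
       -0.00162795]), 'effort': array([ 3.36239495e-06, -4.43304241e+01, -1.78585964e+01, -2.94690335e-04,
        3.87227250e-03, -7.47059886e-06]), 'ee_pos': array([0.20794518, 0.58866246, 0.20764428]), 'ee_rot': array([ 1.69105620e-01,  9.85597453e-01, -9.12508599e-04, -3.43892146e-04]), 'force': array([ 0.78474221,  0.59231686, -0.23638882]), 'torque': array([-0.01736971, -0.01530418,  0.01091518]), 'gripper_force': 0.0, 'grip_width': 0.08569989346733356}
```

View pics/top0.png

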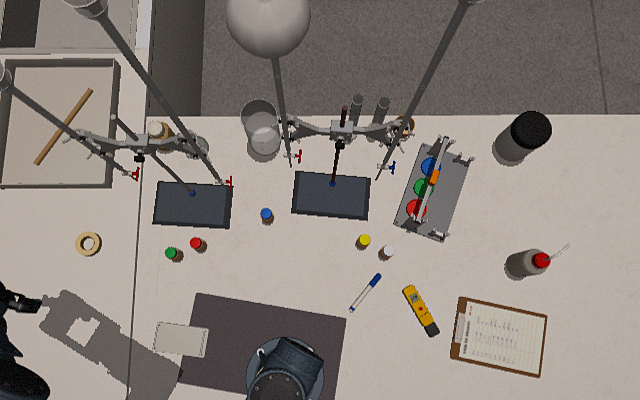

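View pics/side0.png

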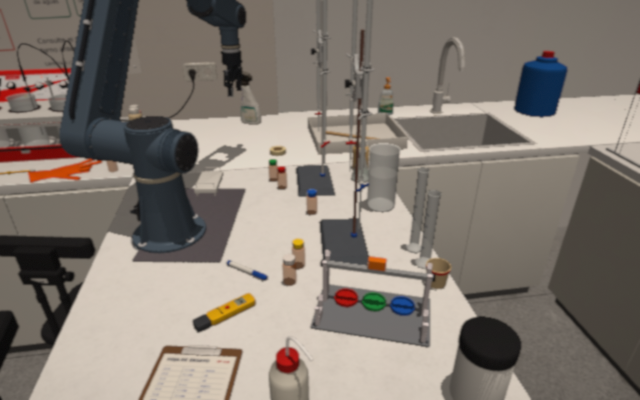

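The top view shows caps at green (172,254), red (196,243), blue (266,214), yellow (364,241) and white (387,252). The carrier is at about (433,192), with cups red (416,209), green (424,187) and blue (432,165), and the orange grip at (435,177). The side view confirms all bottles are standing and the bar is in the raised brackets.

```bash
cat > h.py <<'E'
import numpy as np, cv2
from scipy.spatial.transform import Rotation as R
from bench import manip
def cam(n,obs=None):
    p=manip.camera_params(n); f=200/np.tan(np.radians(p["fov_y"]/2))
    if n=="wrist":
        T=np.eye(4); T[:3,:3]=R.from_quat(obs["ee_rot"]).as_matrix(); T[:3,3]=obs["ee_pos"]; T=T@p["T_tool_cam"]
        return f,p["cx"],p["cy"],T[:3,3],T[:3,:3],True
    return f,p["cx"],p["cy"],np.array(p["xyz"]),R.from_quat(p["rotation"]).as_matrix(),False
def ray(c,u,v):
    f,cx,cy,o,M,fish=c; a,b=u-cx,v-cy
    if fish:
        r=np.hypot(a,b)+1e-9; t=r/f; d=np.array([a/r*np.sin(t),b/r*np.sin(t),np.cos(t)])
    else: d=np.array([a/f,b/f,1.])
    return o,M@d/np.linalg.norm(d)
def plane(c,u,v,z):
    o,d=ray(c,u,v); return o+d*(z-o[2])/d[2]
def proj(c,P):
    f,cx,cy,o,M,fish=c; q=M.T@(np.asarray(P)-o)
    if fish:
        r=np.hypot(q[0],q[1]); t=np.arctan2(r,q[2]); return cx+f*t*q[0]/r, cy+f*t*q[1]/r
    return cx+f*q[0]/q[2], cy+f*q[1]/q[2]
def tri(r1,r2):
    (o1,d1),(o2,d2)=r1,r2; s=np.linalg.lstsq(np.c_[d1,-d2],o2-o1,rcond=None)[0]
    a,b=o1+s[0]*d1,o2+s[1]*d2; return (a+b)/2,np.linalg.norm(a-b)
HUE={"red":(172,8),"blue":(100,125),"green":(50,85),"yellow":(22,33),"orange":(9,19)}
def blobs(im,col,smin=110,vmin=50,amin=15):
    h=cv2.cvtColor(im,cv2.COLOR_RGB2HSV); lo,hi=HUE[col]
    m=(h[...,0]>=lo)&(h[...,0]<=hi) if lo<hi else (h[...,0]>=lo)|(h[...,0]<=hi)
    m&=(h[...,1]>=smin)&(h[...,2]>=vmin)
    n,l,s,c=cv2.connectedComponentsWithStats(m.astype(np.uint8))
    return [(c[i].round(1).tolist(),s[i].tolist()) for i in range(1,n) if s[i,4]>=amin]
E
python3 - <<'E'
from h import *
for n in("top","side"):
    im=cv2.imread(f"pics/{n}0.png")[:,:,::-1].copy(); c=cam(n)
    for k in HUE:
        for b,s in blobs(im,k):
            print(n,k,b,s[2:], "z78",plane(c,*b,.076)[:2].round(3),"z12",plane(c,*b,.014)[:2].round(3),"z138",plane(c,*b,.138)[:2].round(3))
im=cv2.imread("pics/top0.png"); cv2.imwrite("pics/topc.png",cv2.resize(im[125:250,345:495],None,fx=5,fy=4.8,interpolation=cv2.INTER_CUBIC))
E
```

```text
top red [298.8, 155.5] [7, 14, 44] z78 [ 0.592 -0.041] z12 [ 0.611 -0.04 ] z138 [ 0.573 -0.043]
top red [135.9, 173.3] [7, 14, 45] z78 [0.544 0.405] z12 [0.561 0.428] z138 [0.527 0.383]
top red [229.6, 181.7] [6, 13, 37] z78 [0.518 0.148] z12 [0.534 0.158] z138 [0.503 0.138]
top red [413.5, 206.3] [15, 18, 183] z78 [ 0.447 -0.352] z12 [ 0.459 -0.365] z138 [ 0.434 -0.339]
top red [424.2, 211.2] [5, 11, 26] z78 [ 0.433 -0.38 ] z12 [ 0.445 -0.395] z138 [ 0.421 -0.366]
top red [194.9, 242.5] [12, 12, 100] z78 [0.352 0.236] z12 [0.36 0.25] z138 [0.344 0.222]
top red [541.6, 259.9] [17, 16, 189] z78 [ 0.299 -0.685] z12 [ 0.305 -0.714] z138 [ 0.294 -0.657]
top blue [428.1, 165.2] [14, 19, 188] z78 [ 0.562 -0.398] z12 [ 0.58  -0.413] z138 [ 0.544 -0.383]
top blue [392.3, 167.2] [6, 13, 37] z78 [ 0.557 -0.299] z12 [ 0.574 -0.309] z138 [ 0.539 -0.288]
top blue [332.2, 183.6] [7, 6, 23] z78 [ 0.511 -0.132] z12 [ 0.527 -0.135] z138 [ 0.496 -0.13 ]
top blue [191.7, 192.9] [8, 6, 24] z78 [0.488 0.25 ] z12 [0.502 0.265] z138 [0.473 0.235]
top blue [265.5, 212.9] [10, 11, 92] z78 [0.431 0.049] z12 [
[... 5049 characters left out ...]
orange [440.2, 275.6] [12, 2, 15] z78 [ 0.662 -0.404] z12 [ 0.7   -0.333] z138 [ 0.624 -0.475]
side orange [288.8, 280.9] [9, 6, 41] z78 [ 0.316 -0.366] z12 [ 0.321 -0.292] z138 [ 0.311 -0.441]
side orange [249.6, 297.3] [14, 13, 21] z78 [ 0.227 -0.407] z12 [ 0.224 -0.336] z138 [ 0.231 -0.478]
side orange [225.0, 305.6] [21, 10, 46] z78 [ 0.176 -0.424] z12 [ 0.167 -0.355] z138 [ 0.184 -0.494]
side orange [209.4, 317.7] [10, 15, 22] z78 [ 0.145 -0.455] z12 [ 0.134 -0.389] z138 [ 0.157 -0.521]
side orange [162.4, 361.8] [42, 53, 191] z78 [ 0.067 -0.555] z12 [ 0.048 -0.498] z138 [ 0.086 -0.612]
side orange [231.6, 365.2] [20, 51, 234] z78 [ 0.191 -0.583] z12 [ 0.184 -0.529] z138 [ 0.198 -0.637]
```

View pics/topc.png

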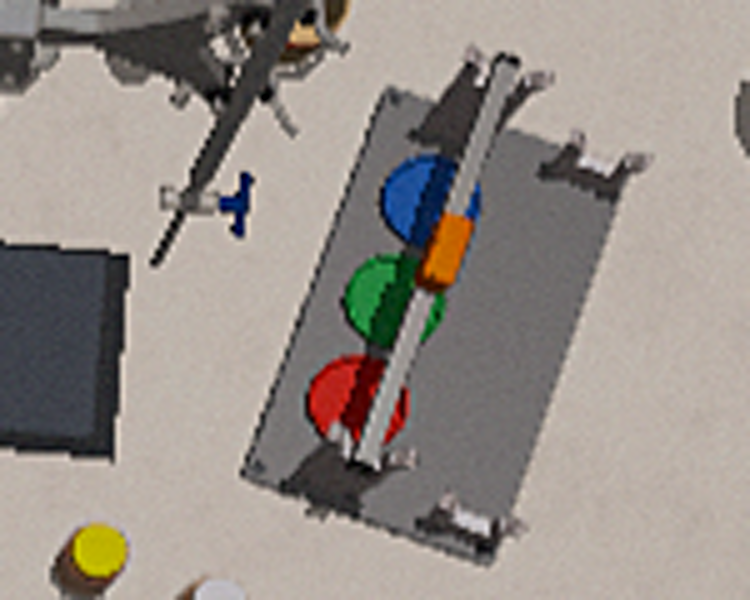

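The crop shows the plate corners at about (388,88), (245,475), (492,562) and (630,185) in crop pixels, with the cup order red-green-blue from the robot outward. The low brackets are on the -y world side, so carrier +x points to about yaw 70°. I'll triangulate from the two views, then check with the wrist camera.

```bash
python3 - <<'E'
from h import *
t,s=cam("top"),cam("side")
P=[plane(t,345+u/5,125+v/4.8,.008)[:2] for u,v in((388,88),(245,475),(492,562))]
print("corners",np.round(P,4)); print("yaw from y axis", np.degrees(np.arctan2(*(P[1]-P[0])[::-1]))-90, "center",(P[0]+P[2])/2)
for n,u,v in(("b",430,203),("g",394,300),("r",357,402)): print(n,plane(t,345+u/5,125+v/4.8,.018)[:2].round(4))
for n,a,b in(("red",(194.9,242.5),(280.7,169.4)),("blue",(265.5,212.9),(311.5,192)),("green",(170,252.3),(272.4,161.9)),("yellow",(364.2,239.2),(297.7,243)),("grip",(433.6,176.9),(376.2,263.2))):
    print(n,tri(ray(t,*a),ray(s,*b)))
# bar ends top at z=.112
a,b=[plane(t,345+u/5,125+v/4.8,.112)[:2] for u,v in((507,60),(367,462))]; print(a,b,(a+b)/2,np.linalg.norm(a-b),np.degrees(np.arctan2(*(b-a)[::-1]))-90+180)
E
```

```text
corners [[ 0.6481 -0.402 ]
 [ 0.4097 -0.3086]
 [ 0.3573 -0.4454]]
yaw from y axis 68.61804236553778 center [ 0.50269885 -0.42370852]
b [ 0.5724 -0.4201]
g [ 0.5128 -0.3962]
r [ 0.4512 -0.3721]
red (array([0.34946068, 0.23718089, 0.07002853]), np.float64(0.006244312181781527))
blue (array([0.42913564, 0.0490279 , 0.07432662]), np.float64(0.00415700181244863))
green (array([0.32434628, 0.30215307, 0.07089249]), np.float64(0.004644391918469929))
yellow (array([ 0.35582637, -0.21606201,  0.0728068 ]), np.float64(0.004689865734259582))
grip (array([ 0.5119294 , -0.39774444,  0.12651345]), np.float64(0.006687676745391707))
[ 0.62948702 -0.44301156] [ 0.39937177 -0.35533669] [ 0.51442939 -0.39917413] 0.24625172307908122 249.1429518052196
```

Units first: shifts go in shares of 0.4 m and turns go in shares of pi rad. So -0.19 m / 0.4 = -0.475, 0.05 m / 0.4 = 0.125, -0.031 rad / 3.1416 = -0.0099.

>>> send_rows(motion=[0.02,-0.1,0.05,0,0,-0.0032,1,0.04,-0.2,0.1,0,0,-0.0064,1,0.06,-0.3,0.125,0,0,-0.0099,1,0.0825,-0.3875,0.125,0,0,-0.0099,1,0.105,-0.475,0.125,0,0,-0.0099,1])

```text
time_s: 0.6
ee_pos: [0.2502, 0.3977, 0.2587]
ee_rot: [0.184, 0.983, 0.0, 0.0]
force: [0.2, 0.2, -0.6]
grip_width: 0.0856
gripper_force: 0.0
```

Converted, -0.21 m / 0.4 = -0.525, -0.17 m / 0.4 = -0.425.

>>> send_rows(motion=[0.05,-0.105,0,0,0,0,1,0.095,-0.2125,0,0,0,0,1,0.14,-0.32,0,0,0,0,1,0.185,-0.425,0,0,0,0,1,0.225,-0.525,0,0,0,0,1])

```text
time_s: 1.1
ee_pos: [0.3405, 0.1874, 0.2585]
ee_rot: [0.184, 0.983, -0.0, 0.0]
force: [0.6, -0.4, 0.4]
grip_width: 0.0852
gripper_force: 0.0
```

Converted, -0.225 m / 0.4 = -0.5625, -0.18 m / 0.4 = -0.45.

>>> send_rows(motion=[0.0375,-0.1125,0,0,0,0,1,0.075,-0.225,0,0,0,0,1,0.095,-0.3375,0,0,0,0,1,0.105,-0.45,0,0,0,0,1,0.1125,-0.5625,0,0,0,0,1])

```text
time_s: 1.6
ee_pos: [0.3851, -0.0376, 0.2584]
ee_rot: [0.184, 0.983, 0.0, 0.0]
force: [1.5, 0.6, -0.4]
grip_width: 0.0854
gripper_force: 0.0
```

Converted, -0.22 m / 0.4 = -0.55, -0.18 m / 0.4 = -0.45.

>>> send_rows(motion=[0,-0.1125,0,0,0,0,1,0,-0.225,0,0,0,0,1,0,-0.3375,0,0,0,0,1,0,-0.45,0,0,0,0,1,0.0125,-0.55,0,0,0,0,1])

```text
time_s: 2.1
ee_pos: [0.3894, -0.2577, 0.2583]
ee_rot: [0.185, 0.983, 0.0, -0.0]
force: [0.6, -0.1, -0.6]
grip_width: 0.0854
gripper_force: 0.0
```

Converted, -0.15 m / 0.4 = -0.375, -0.13 m / 0.4 = -0.325.

>>> send_rows(motion=[0.05,-0.0875,0.025,0,0,0,1,0.1,-0.175,0.05,0,0,0,1,0.15,-0.25,0.1,0,0,0,1,0.2,-0.325,0.125,0,0,0,1,0.25,-0.375,0.15,0,0,0,1])

```text
time_s: 2.6
ee_pos: [0.4907, -0.4079, 0.3185]
ee_rot: [0.185, 0.983, -0.0, -0.0]
force: [0.4, -1.0, 0.2]
grip_width: 0.0854
gripper_force: 0.0
```

```bash
python3 - <<'E'
from h import *
o=manip.get_obs(); im=manip.get_image("wrist"); cv2.imwrite("pics/w1.png",im[:,:,::-1]); np.save("w1.npy",np.r_[o["ee_pos"],o["ee_rot"]])
c=cam("wrist",o); print(o["ee_pos"])
for k,z in(("red",.012),("green",.012),("blue",.012),("orange",.138)):
    for b,s in blobs(im,k,amin=60): print(k,b,s,plane(c,*b,z).round(4))
E
```

```text
[ 0.49068829 -0.40792642  0.31851494]
red [609.0, 3.3] [601, 0, 18, 9, 100] [0.3464 0.3305 0.012 ]
red [93.0, 117.4] [79, 104, 28, 28, 589] [ 0.2403 -0.7575  0.012 ]
red [324.7, 135.3] [316, 117, 16, 37, 452] [ 0.448  -0.3855  0.012 ]
red [346.2, 135.7] [342, 120, 12, 33, 277] [ 0.4602 -0.3554  0.012 ]
green [324.0, 176.9] [316, 161, 15, 33, 342] [ 0.5074 -0.4098  0.012 ]
green [346.2, 176.6] [341, 164, 11, 28, 184] [ 0.5194 -0.3776  0.012 ]
blue [566.8, 51.2] [561, 44, 13, 15, 149] [0.434  0.1147 0.012 ]
blue [484.7, 168.7] [473, 151, 23, 38, 325] [ 0.5887 -0.1496  0.012 ]
blue [323.8, 219.2] [316, 203, 15, 32, 342] [ 0.5714 -0.4349  0.012 ]
blue [345.4, 221.2] [341, 208, 10, 26, 180] [ 0.5872 -0.4038  0.012 ]
orange [175.4, 31.5] [99, 0, 116, 67, 636] [ 0.2521 -0.5     0.138 ]
orange [336.6, 197.2] [329, 180, 16, 36, 495] [ 0.5123 -0.3973  0.138 ]
```

View pics/w1.png

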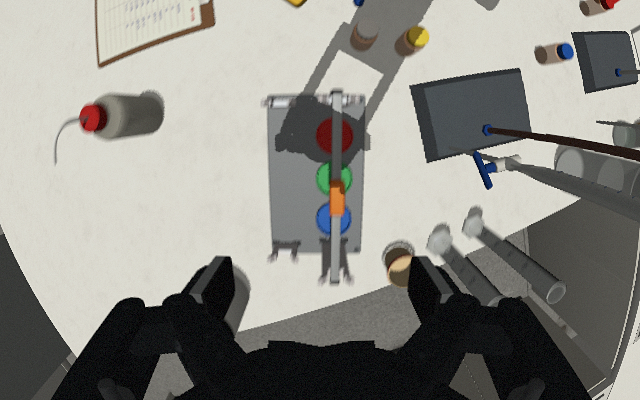

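The wrist view shows the bar running vertically at u≈336 from (336,92) to (335,283), with the grip at (337,197). The cups are at red (335,135), green (334,177) and blue (334,219), so the tool is already nearly aligned.

```bash
python3 - <<'E'
from h import *
w=np.load("w1.npy"); c=cam("wrist",{"ee_pos":w[:3],"ee_rot":w[3:]})
im=cv2.imread("pics/w1.png"); g=cv2.cvtColor(im,cv2.COLOR_BGR2GRAY)
a,b=plane(c,336,93,.112),plane(c,335.3,283,.112); print(a,b,(a+b)/2,np.linalg.norm(a-b),np.degrees(np.arctan2(*(a-b)[1::-1])))
for n,z in(("red",.018),("green",.018),("blue",.018)):
    m=[s for p,s in blobs(im[:,:,::-1].copy(),n,amin=60) if 310<p[0]<356]
    x0=min(s[0] for s in m);x1=max(s[0]+s[2] for s in m)-1
    y0=min(s[1] for s in m);y1=max(s[1]+s[3] for s in m)-1
    print(n,x0,x1,y0,y1,plane(c,(x0+x1)/2,(y0+y1)/2,z).round(4), plane(c,x0,(y0+y1)/2,z)-plane(c,x1,(y0+y1)/2,z))
u=np.array([np.cos(np.radians(68.8)),np.sin(np.radians(68.8))])
print("grip sides",plane(c,328.6,197,.138),plane(c,344.8,197,.138))
# plate corners
for p in((269,99),(365,95),(275,248),(361,251)): print(p,plane(c,*p,.008).round(4))
E
```

```text
[ 0.40034341 -0.35383275  0.112     ] [ 0.63197814 -0.44231131  0.112     ] [ 0.51616077 -0.39807203  0.112     ] 0.24795786833736852 159.0944182108422
red 316 353 117 153 [ 0.4525 -0.3717  0.018 ] [-0.0197654  -0.05154445  0.        ]
green 316 351 161 193 [ 0.5118 -0.396   0.018 ] [-0.01933529 -0.04982954  0.        ]
blue 316 350 203 234 [ 0.5737 -0.4203  0.018 ] [-0.01964755 -0.05010936  0.        ]
grip sides [ 0.50873749 -0.40576797  0.138     ] [ 0.51550549 -0.38840129  0.138     ]
(269, 99) [ 0.3641 -0.4434  0.008 ]
(365, 95) [ 0.4118 -0.3059  0.008 ]
(275, 248) [ 0.5906 -0.5304  0.008 ]
(361, 251) [ 0.6483 -0.3975  0.008 ]
```

Converted, -0.158 m / 0.4 = -0.395, -0.14 m / 0.4 = -0.35, 0.003 rad / 3.1416 = 0.001.

>>> send_rows(motion=[0.0275,0.015,-0.05,0,0,0,1,0.055,0.0275,-0.15,0,0,0.001,1,0.055,0.0275,-0.25,0,0,0.001,1,0.055,0.0275,-0.35,0,0,0.001,1,0.055,0.0275,-0.395,0,0,0.001,1], squeeze=50)

```text
time_s: 3.15
ee_pos: [0.51, -0.392, 0.1557]
ee_rot: [0.183, 0.983, 0.003, -0.003]
force: [-0.5, -0.1, -0.3]
grip_width: 0.0855
gripper_force: 0.0
```

Converted, -0.055 m / 0.4 = -0.1375, -0.04 m / 0.4 = -0.1.

>>> send_rows(motion=[0,0,-0.05,0,0,0,1,0,0,-0.1,0,0,0,1,0,0,-0.1375,0,0,0,1,0,0,-0.1375,0,0,0,1,0,0,-0.1375,0,0,0,0.5])

```text
time_s: 3.65
ee_pos: [0.5123, -0.3948, 0.1055]
ee_rot: [0.183, 0.983, 0.0, -0.0]
force: [-0.4, -0.2, 0.5]
grip_width: 0.0731
gripper_force: 0.0
```

```bash
python3 - <<'E'
from h import *
im=manip.get_image("wrist"); cv2.imwrite("pics/w2.png",im[:,:,::-1]); o=manip.get_obs(); print(o["ee_pos"],o["grip_width"])
E
```

```text
[ 0.51270128 -0.39520535  0.10626112] 0.06609582915873682
```

View pics/w2.png

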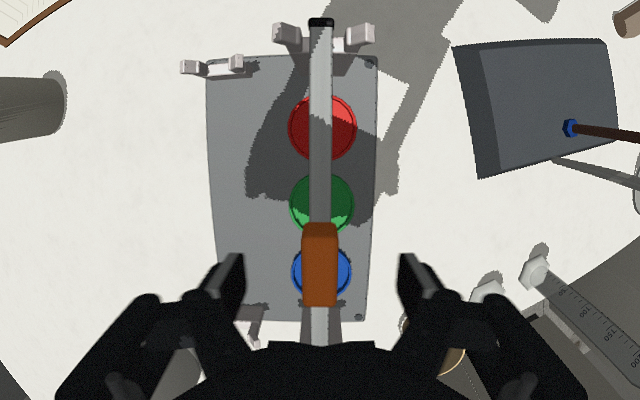

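The fingers straddle the orange block, centred (block u≈320, finger midpoint u≈321). I'll close the gripper.

>>> send_rows(motion=[0,0,0,0,0,0,0.3,0,0,0,0,0,0,0.15,0,0,0,0,0,0,0.05,0,0,0,0,0,0,0.05,0,0,0,0,0,0,0.05])

```text
time_s: 4.2
ee_pos: [0.5126, -0.3952, 0.1064]
ee_rot: [0.183, 0.983, -0.0, 0.001]
force: [0.5, 0.1, 4.8]
grip_width: 0.0164
gripper_force: 50.3
```

>>> send_rows(motion=[0,0,0,0,0,0,0.05,0,0,0,0,0,0,0.05,0,0,0,0,0,0,0.05,0,0,0,0,0,0,0.05,0,0,0,0,0,0,0.05])

```text
time_s: 4.7
ee_pos: [0.5126, -0.3952, 0.1064]
ee_rot: [0.183, 0.983, -0.0, 0.001]
force: [-1.6, 1.3, 5.8]
grip_width: 0.0163
gripper_force: 50.4
```

Converted, 0.05 m / 0.4 = 0.125, 0.034 m / 0.4 = 0.085.

>>> send_rows(motion=[0,0,0.0125,0,0,0,0.05,0,0,0.03,0,0,0,0.05,0,0,0.055,0,0,0,0.05,0,0,0.085,0,0,0,0.05,0,0,0.125,0,0,0,0.05])

```text
time_s: 5.2
ee_pos: [0.512, -0.3944, 0.1561]
ee_rot: [0.183, 0.983, 0.0, -0.0]
force: [-1.0, -0.0, -0.8]
grip_width: 0.0163
gripper_force: 49.6
```

>>> send_rows(motion=[0,0,0,0,0,0,0.05,0,0,0,0,0,0,0.05,0,0,0,0,0,0,0.05,0,0,0,0,0,0,0.05,0,0,0,0,0,0,0.05])

```text
time_s: 5.7
ee_pos: [0.5119, -0.3945, 0.1548]
ee_rot: [0.183, 0.983, 0.0, -0.001]
force: [-1.0, 0.4, -2.1]
grip_width: 0.0165
gripper_force: 49.6
```

```bash
python3 - <<'E'
from h import *
o=manip.get_obs(); im=manip.get_image("wrist"); cv2.imwrite("pics/w3.png",im[:,:,::-1]); im2=manip.get_image("side")
np.save("w3.npy",np.r_[o["ee_pos"],o["ee_rot"]]); print(o)
a=cv2.resize(im2[230:350,290:460,::-1],(640,400),interpolation=cv2.INTER_CUBIC)
cv2.imwrite("pics/w3b.png",cv2.resize(np.vstack([im[:,:,::-1],a]),(480,600)))
E
```

```text
{'time_s': 5.7, 'qpos': array([-8.29076660e-01,  6.16618898e-01,  1.42583857e+00, -3.48449164e-05,
        1.10049610e+00, -2.03204115e+00]), 'qvel': array([-8.54306575e-04, -1.21879793e-03, -3.46924715e-03,  7.77607207e-05,
        1.99872345e-04, -4.51997007e-04]), 'effort': array([ 1.15372584e-02, -4.77952087e+01, -1.69744509e+01,  3.13461051e-04,
        5.28574557e-03, -4.80570037e-06]), 'ee_pos': array([ 0.51194924, -0.39445113,  0.15479585]), 'ee_rot': array([ 1.82873026e-01,  9.83136304e-01,  3.96774900e-04, -5.53026912e-04]), 'force': array([-0.95723144,  0.35609779, -2.094506  ]), 'torque': array([ 0.05320095, -0.01374573, -0.05170491]), 'gripper_force': 49.64838981628418, 'grip_width': 0.016464023211109426}
```

View pics/w3b.png

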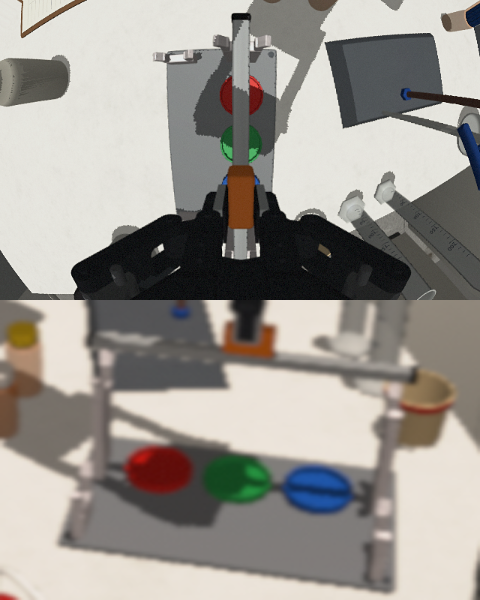

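The bar is out of the raised brackets: its underside is at about z=0.15 and the prong tops are at 0.129. I'll check that it is level numerically.

```bash
python3 - <<'E'
from h import *
im=manip.get_image("side"); t=manip.get_image("top"); s=cam("side"); tc=cam("top")
y=np.array([-np.sin(np.radians(68.9)),np.cos(np.radians(68.9)),0])
# predicted level ends, top of bar
for sg in(1,-1): print("pred",proj(s,np.r_[.5122,-.397,.157]+sg*.126*y),proj(tc,np.r_[.5122,-.397,.157]+sg*.126*y))
im0=cv2.imread("pics/side0.png")
for sg in(1,-1): print("pred0",proj(s,np.r_[.5135,-.398,.106]+sg*.126*y))
a=cv2.resize(im0[240:290,305:445],(700,250),interpolation=cv2.INTER_CUBIC); b=cv2.resize(im[230:280,305:445,::-1],(700,250),interpolation=cv2.INTER_CUBIC)
cv2.imwrite("pics/lev.png",np.vstack([a,b]))
E
```

```text
pred (np.float64(321.9228363355749), np.float64(244.57424303213003)) (np.float64(420.7716213913966), np.float64(220.09717097423163))
pred (np.float64(437.87887971670614), np.float64(258.49150335226955)) (np.float64(450.682092098309), np.float64(131.71018445407367))
pred0 (np.float64(322.58498431809915), np.float64(263.11431927834326))
pred0 (np.float64(435.6295814027154), np.float64(277.54325495764783))
```

View pics/lev.png

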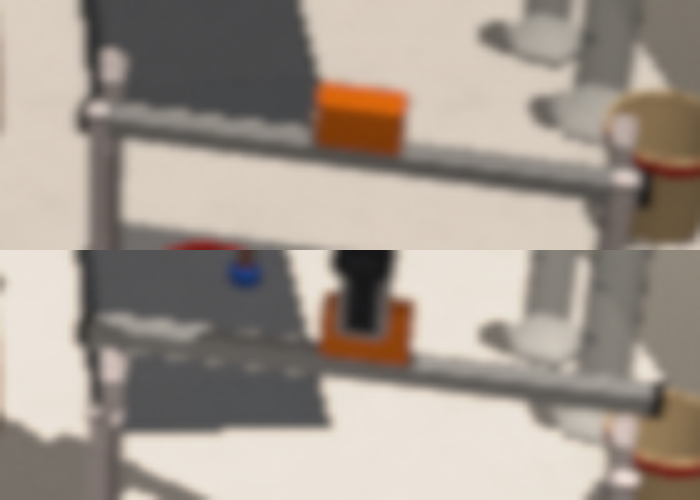

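The slope matches the initial resting bar and the prediction, so it is level. Next I'll shift about 78 mm along carrier -x and check over the low brackets.

Converted, -0.0745 m / 0.4 = -0.1863, -0.0276 m / 0.4 = -0.069.

>>> send_rows(motion=[0,0,0.0125,0,0,0,0.05,-0.0125,-0.0325,0.02,0,0,0,0.05,-0.0325,-0.0875,0.02,0,0,0,0.05,-0.0525,-0.1425,0.02,0,0,0,0.05,-0.069,-0.1863,0.02,0,0,0,0.05])

```text
time_s: 6.4
ee_pos: [0.484, -0.4718, 0.1641]
ee_rot: [0.183, 0.983, -0.001, 0.0]
force: [-0.6, -0.3, -1.9]
grip_width: 0.0164
gripper_force: 49.6
```

Converted, -0.05 m / 0.4 = -0.125, -0.04 m / 0.4 = -0.1.

>>> send_rows(motion=[0,0,-0.025,0,0,0,0.05,0,0,-0.0625,0,0,0,0.05,0,0,-0.1,0,0,0,0.05,0,0,-0.125,0,0,0,0.05,0,0,-0.125,0,0,0,0.05])

```text
time_s: 6.9
ee_pos: [0.4838, -0.4667, 0.1104]
ee_rot: [0.182, 0.983, 0.002, -0.002]
force: [-0.1, 0.1, -0.7]
grip_width: 0.0163
gripper_force: 49.6
```

```bash
python3 - <<'E'
from h import *
o=manip.get_obs(); im=manip.get_image("wrist"); cv2.imwrite("pics/w4.png",im[:,:,::-1]); np.save("w4.npy",np.r_[o["ee_pos"],o["ee_rot"]]); print(o["ee_pos"],o["force"])
E
```

```text
[ 0.48383627 -0.46674757  0.11044733] [-0.11409758  0.14727791 -0.65184448]
```

View pics/w4.png

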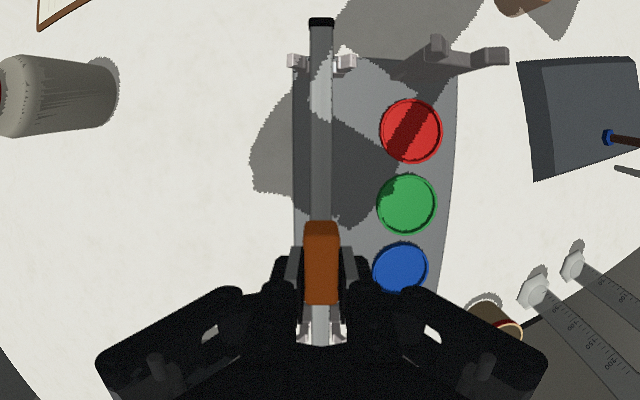

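The bar is centred between the low prongs: (297,62) and (346,62) at the near end, with the bar at u=321, and the same at the far end. I'll lower it and measure the cups, which are now unobstructed.

Converted, -0.06 m / 0.4 = -0.15, -0.055 m / 0.4 = -0.1375.

>>> send_rows(motion=[0,0,-0.0375,0,0,0,0.05,0,0,-0.075,0,0,0,0.05,0,0,-0.1125,0,0,0,0.05,0,0,-0.1375,0,0,0,0.05,0,0,-0.15,0,0,0,0.05])

```text
time_s: 7.45
ee_pos: [0.4839, -0.4684, 0.0514]
ee_rot: [0.183, 0.983, 0.001, -0.001]
force: [0.5, 0.2, -1.8]
grip_width: 0.0165
gripper_force: 49.6
```

```bash
python3 - <<'E'
from h import *
w=np.load("w4.npy"); c=cam("wrist",{"ee_pos":w[:3],"ee_rot":w[3:]}); im=cv2.imread("pics/w4.png")[:,:,::-1].copy()
for n in("red","green","blue"):
    for b,s in blobs(im,n,amin=600):
        if b[0]>360:
            u,v=s[0]+s[2]/2-.5,s[1]+s[3]/2-.5; print(n,b,s,plane(c,u,v,.018).round(4))
print(manip.get_obs()["ee_pos"],manip.get_obs()["force"])
E
```

```text
red [410.7, 130.8] [379, 98, 64, 66, 3258] [ 0.4503 -0.3726  0.018 ]
green [406.0, 203.9] [376, 174, 61, 62, 2846] [ 0.5106 -0.3963  0.018 ]
blue [399.5, 267.0] [372, 242, 57, 53, 2224] [ 0.5689 -0.4189  0.018 ]
[ 0.48394211 -0.46839865  0.05144817] [ 0.54770888  0.16990349 -1.82700267]
```

Converted, -0.009 m / 0.4 = -0.0225, -0.008 m / 0.4 = -0.02.

>>> send_rows(motion=[0,0,-0.01,0,0,0,0.05,0,0,-0.015,0,0,0,0.05,0,0,-0.02,0,0,0,0.05,0,0,-0.0225,0,0,0,0.05,0,0,-0.0225,0,0,0,0.05])

```text
time_s: 7.95
ee_pos: [0.4848, -0.4694, 0.0448]
ee_rot: [0.183, 0.983, -0.0, 0.0]
force: [0.2, 0.5, -1.3]
grip_width: 0.0164
gripper_force: 49.6
```

>>> send_rows(motion=[0,0,0,0,0,0,0.05,0,0,0,0,0,0,0.05,0,0,0,0,0,0,0.05,0,0,0,0,0,0,0.05,0,0,0,0,0,0,0.05])

```text
time_s: 8.45
ee_pos: [0.4847, -0.4692, 0.0445]
ee_rot: [0.183, 0.983, -0.0, 0.0]
force: [0.3, -0.4, -1.6]
grip_width: 0.0163
gripper_force: 49.6
```

Converted, -0.003 m / 0.4 = -0.0075, -0.002 m / 0.4 = -0.005.

>>> send_rows(motion=[0,0,-0.0025,0,0,0,0.05,0,0,-0.005,0,0,0,0.05,0,0,-0.0075,0,0,0,0.05,0,0,-0.0075,0,0,0,0.05,0,0,-0.0075,0,0,0,0.05])

```text
time_s: 8.95
ee_pos: [0.4847, -0.4693, 0.0416]
ee_rot: [0.183, 0.983, -0.0, 0.0]
force: [-1.6, -0.5, -0.7]
grip_width: 0.0166
gripper_force: 49.7
```

Converted, -0.0005 m / 0.4 = -0.0013.

>>> send_rows(motion=[0,0,-0.0013,0,0,0,0.2,0,0,-0.0013,0,0,0,0.3,0,0,-0.0013,0,0,0,0.4,0,0,-0.0013,0,0,0,0.55,0,0,-0.0013,0,0,0,0.55])

```text
time_s: 9.45
ee_pos: [0.4847, -0.4693, 0.041]
ee_rot: [0.183, 0.983, -0.0, 0.0]
force: [0.3, 0.2, 0.0]
grip_width: 0.047
gripper_force: 0.0
```

Converted, 0.14 m / 0.4 = 0.35, 0.1 m / 0.4 = 0.25.

>>> send_rows(motion=[0,0,0.025,0,0,0,0.55,0,0,0.075,0,0,0,0.55,0,0,0.15,0,0,0,0.55,0,0,0.25,0,0,0,0.55,0,0,0.35,0,0,0,0.55])

```text
time_s: 9.95
ee_pos: [0.4845, -0.469, 0.1827]
ee_rot: [0.183, 0.983, 0.0, -0.0]
force: [0.5, -0.9, 0.8]
grip_width: 0.0474
gripper_force: 0.0
```

>>> send_rows(motion=[0,0,0.075,0,0,0,1,-0.05,0.075,0.125,0,0,0,1,-0.1125,0.15,0.175,0,0,0,1,-0.175,0.2375,0.2,0,0,0,1,-0.2375,0.3375,0.2,0,0,0,1])

```text
time_s: 10.45
ee_pos: [0.3896, -0.3346, 0.2636]
ee_rot: [0.183, 0.983, -0.002, 0.002]
force: [0.4, -0.3, 0.2]
grip_width: 0.0853
gripper_force: 0.0
```

```bash
python3 - <<'E'
from h import *
o=manip.get_obs(); im=manip.get_image("wrist"); t=manip.get_image("top"); cv2.imwrite("pics/t5.png",t[:,:,::-1]); print(o["ee_pos"])
cv2.imwrite("pics/v5.png",np.vstack([cv2.resize(t[120:250,340:500,::-1],(400,325),interpolation=cv2.INTER_CUBIC),cv2.resize(im[:,:,::-1],(400,250))]))
c=cam("top")
for k in("red","blue","green","orange"): print(k,[(b,s[2:]) for b,s in blobs(t,k,amin=40) if b[0]<460 and b[1]>140])
E
```

```text
[ 0.38960489 -0.33458217  0.26360389]
red [([298.8, 155.5], [7, 14, 44]), ([135.9, 173.2], [8, 14, 48]), ([192.0, 242.0], [5, 11, 40])]
blue [([426.2, 161.3], [13, 11, 60])]
green [([421.7, 186.6], [16, 17, 119]), ([170.1, 252.3], [11, 11, 91])]
orange [([48.0, 146.5], [29, 37, 220]), ([83.7, 241.2], [14, 15, 46])]
```

View pics/v5.png

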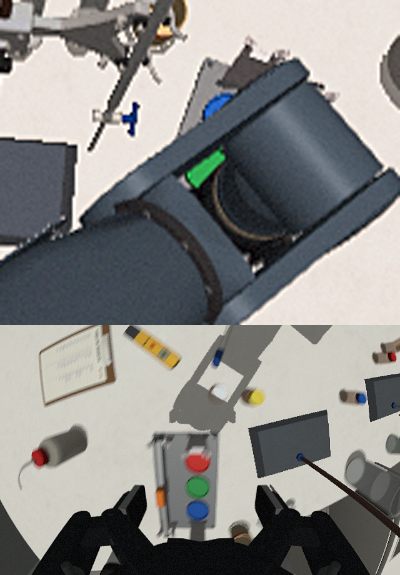

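The bar sits in the low brackets and all cups are free (lower wrist view). I'll move toward the bottles.

Converted, 0.215 m / 0.4 = 0.5375, 0.175 m / 0.4 = 0.4375.

>>> send_rows(motion=[-0.0075,0.1125,0,0,0,0,1,-0.0125,0.225,0,0,0,0,1,-0.0125,0.3375,0,0,0,0,1,-0.0125,0.4375,0,0,0,0,1,-0.0125,0.5375,0,0,0,0,1])

```text
time_s: 11.05
ee_pos: [0.3848, -0.1179, 0.2618]
ee_rot: [0.183, 0.983, -0.0, 0.001]
force: [0.0, 0.5, 0.4]
grip_width: 0.0854
gripper_force: 0.0
```

Converted, 0.14 m / 0.4 = 0.35, 0.12 m / 0.4 = 0.3.

>>> send_rows(motion=[0,0.1,0,0,0,0,1,0,0.2,0,0,0,0,1,0.0075,0.3,0,0,0,0,1,0.025,0.35,0,0,0,0,1,0.025,0.35,0,0,0,0,1])

```text
time_s: 11.55
ee_pos: [0.3954, 0.0227, 0.2618]
ee_rot: [0.181, 0.984, 0.0, 0.001]
force: [-0.5, -0.3, 0.0]
grip_width: 0.0857
gripper_force: 0.0
```

```bash
python3 - <<'E'
from h import *
o=manip.get_obs(); im=manip.get_image("wrist"); cv2.imwrite("pics/w6.png",im[:,:,::-1]); print(o["ee_pos"]); c=cam("wrist",o)
for k in("red","blue","green","yellow"):
    for b,s in blobs(im,k,amin=80): print(k,b,s,plane(c,s[0]+s[2]/2-.5,s[1]+s[3]/2-.5,.074).round(4))
E
```

```text
[0.39536522 0.02267554 0.26179046]
red [472.2, 89.4] [459, 78, 26, 24, 442] [0.3506 0.234  0.074 ]
red [637.4, 203.8] [635, 188, 5, 31, 123] [0.6279 0.5693 0.074 ]
red [468.4, 264.0] [459, 247, 21, 36, 317] [0.574  0.1734 0.074 ]
red [127.5, 283.2] [115, 269, 26, 29, 542] [ 0.4317 -0.3076  0.074 ]
blue [125.6, 153.3] [121, 141, 12, 26, 198] [ 0.2653 -0.1996  0.074 ]
blue [352.3, 199.7] [341, 187, 24, 26, 476] [0.4285 0.0499 0.074 ]
green [507.5, 58.5] [499, 48, 18, 22, 309] [0.325  0.3021 0.074 ]
yellow [146.6, 218.5] [136, 208, 22, 22, 374] [ 0.3555 -0.2127  0.074 ]
```

View pics/w6.png

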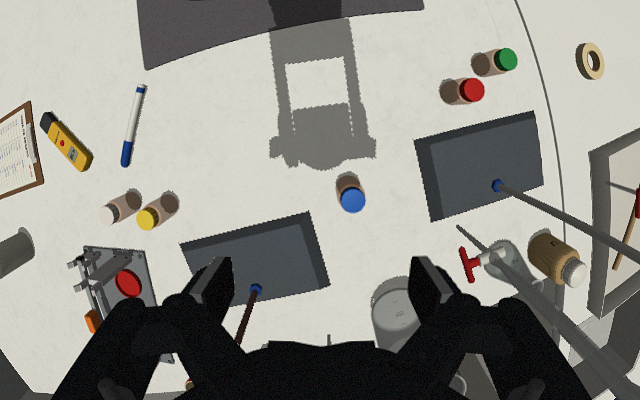

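The wrist view shows blue (352,200) at (0.429,0.050), red (472,89) at (0.350,0.2345) and green (508,58) at (0.325,0.302), matching the top view. I'll grasp blue first.

Converted, -0.13 m / 0.4 = -0.325, -0.05 m / 0.4 = -0.125, 0.004 rad / 3.1416 = 0.0013.

>>> send_rows(motion=[0.0425,0.0325,-0.05,0,0,0.0006,1,0.0835,0.0675,-0.125,0,0,0.0013,1,0.0835,0.0675,-0.225,0,0,0.0013,1,0.0835,0.0675,-0.275,0,0,0.0013,1,0.0835,0.0675,-0.325,0,0,0.0013,1], squeeze=30)

```text
time_s: 12.1
ee_pos: [0.4282, 0.0464, 0.1299]
ee_rot: [0.181, 0.983, -0.0, -0.0]
force: [-0.6, -0.4, -0.1]
grip_width: 0.0856
gripper_force: 0.0
```

Converted, -0.103 m / 0.4 = -0.2575, -0.085 m / 0.4 = -0.2125.

>>> send_rows(motion=[0,0,-0.075,0,0,0,1,0,0,-0.15,0,0,0,1,0,0,-0.2125,0,0,0,1,0,0,-0.2575,0,0,0,1,0,0,-0.2575,0,0,0,1])

```text
time_s: 12.6
ee_pos: [0.4274, 0.0465, 0.0263]
ee_rot: [0.182, 0.983, -0.0, -0.002]
force: [-0.5, 0.5, -0.4]
grip_width: 0.0855
gripper_force: 0.0
```

>>> send_rows(motion=[0,0,0,0,0,0,0.7,0,0,0,0,0,0,0.5,0,0,0,0,0,0,0.3,0,0,0,0,0,0,0.25,0,0,0,0,0,0,0.25])

```text
time_s: 13.1
ee_pos: [0.4289, 0.0476, 0.029]
ee_rot: [0.181, 0.984, -0.0, 0.001]
force: [1.2, -0.5, 7.2]
grip_width: 0.0336
gripper_force: 29.3
```

>>> send_rows(motion=[0,0,0,0,0,0,0.25,0,0,0,0,0,0,0.25,0,0,0,0,0,0,0.25,0,0,0,0,0,0,0.25,0,0,0,0,0,0,0.25])

```text
time_s: 13.6
ee_pos: [0.4289, 0.0476, 0.029]
ee_rot: [0.181, 0.984, -0.0, 0.001]
force: [-0.3, -0.8, 5.8]
grip_width: 0.0336
gripper_force: 29.3
```

Converted, 0.17 m / 0.4 = 0.425, 0.135 m / 0.4 = 0.3375.

>>> send_rows(motion=[0,0,0.05,0,0,0,0.25,0,0,0.1375,0,0,0,0.25,0,0,0.2375,0,0,0,0.25,0,0,0.3375,0,0,0,0.25,0,0,0.425,0,0,0,0.25])

```text
time_s: 14.1
ee_pos: [0.4278, 0.0479, 0.2003]
ee_rot: [0.181, 0.984, -0.0, 0.001]
force: [0.2, -0.5, -0.5]
grip_width: 0.0337
gripper_force: 30.3
```

Converted, -0.18 m / 0.4 = -0.45, -0.14 m / 0.4 = -0.35.

>>> send_rows(motion=[-0.0375,-0.0625,0,0,0,0,0.25,-0.0825,-0.15,0,0,0,0,0.25,-0.1075,-0.25,0,0,0,0,0.25,-0.1075,-0.35,0,0,0,0,0.25,-0.1075,-0.45,0,0,0,0,0.25])

```text
time_s: 14.6
ee_pos: [0.3842, -0.1332, 0.1985]
ee_rot: [0.181, 0.984, -0.0, 0.0]
force: [1.5, 0.6, 0.2]
grip_width: 0.0331
gripper_force: 30.4
```

Converted, -0.19 m / 0.4 = -0.475, -0.155 m / 0.4 = -0.3875.

>>> send_rows(motion=[0,-0.1,0,0,0,0,0.25,0,-0.2,0,0,0,0,0.25,0,-0.3,0,0,0,0,0.25,0.0375,-0.3875,0,0,0,0,0.25,0.075,-0.475,0,0,0,0,0.25])

```text
time_s: 15.1
ee_pos: [0.4146, -0.3234, 0.1982]
ee_rot: [0.181, 0.983, 0.0, -0.0]
force: [0.6, 0.6, -0.5]
grip_width: 0.0332
gripper_force: 30.4
```

>>> send_rows(motion=[0.075,-0.0625,0,0,0,0,0.25,0.1625,-0.1125,0,0,0,0,0.25,0.25,-0.1625,0,0,0,0,0.25,0.325,-0.2,0,0,0,0,0.25,0.375,-0.2375,0,0,0,0,0.25])

```text
time_s: 15.6
ee_pos: [0.5668, -0.4173, 0.1978]
ee_rot: [0.18, 0.984, 0.0, 0.0]
force: [0.5, -0.2, -0.7]
grip_width: 0.0334
gripper_force: 30.4
```

>>> send_rows(motion=[0,0,0,0,0,0,0.25,0,0,0,0,0,0,0.25,0,0,0,0,0,0,0.25,0,0,0,0,0,0,0.25,0,0,0,0,0,0,0.25])

```text
time_s: 16.1
ee_pos: [0.5645, -0.4168, 0.1984]
ee_rot: [0.181, 0.983, 0.0, -0.0]
force: [0.1, -0.5, -1.0]
grip_width: 0.0338
gripper_force: 30.4
```

Converted, -0.11 m / 0.4 = -0.275, 0.0035 m / 0.4 = 0.0088.

>>> send_rows(motion=[0.0088,-0.003,-0.05,0,0,0,0.25,0.0088,-0.003,-0.125,0,0,0,0.25,0.0088,-0.003,-0.2,0,0,0,0.25,0.0088,-0.003,-0.25,0,0,0,0.25,0.0088,-0.003,-0.275,0,0,0,0.25])

```text
time_s: 16.6
ee_pos: [0.5672, -0.4172, 0.0858]
ee_rot: [0.181, 0.983, 0.001, -0.002]
force: [0.5, 0.3, -0.8]
grip_width: 0.034
gripper_force: 30.4
```

```bash
python3 - <<'E'
from h import *
o=manip.get_obs(); im=manip.get_image("wrist"); im2=manip.get_image("side"); print(o["ee_pos"],o["force"])
a=cv2.resize(im2[210:350,290:460,::-1],(640,400),interpolation=cv2.INTER_CUBIC)
cv2.imwrite("pics/v7.png",cv2.resize(np.vstack([im[:,:,::-1],a]),(480,600)))
E
```

```text
[ 0.56716626 -0.41724272  0.08577009] [ 0.51044126  0.34481253 -0.83969001]
```

View pics/v7.png

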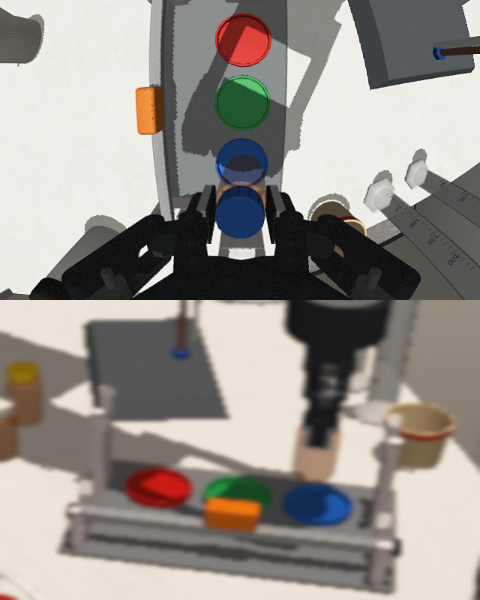

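The bar is parked in both low brackets, and the held bottle hangs upright over the blue cup, clear of the bracket. I'll lower it.

Converted, -0.043 m / 0.4 = -0.1075, -0.04 m / 0.4 = -0.1.

>>> send_rows(motion=[0,0,-0.03,0,0,0,0.25,0,0,-0.06,0,0,0,0.25,0,0,-0.085,0,0,0,0.25,0,0,-0.1,0,0,0,0.25,0,0,-0.1075,0,0,0,0.25])

```text
time_s: 17.2
ee_pos: [0.5682, -0.4181, 0.044]
ee_rot: [0.181, 0.984, 0.0, -0.001]
force: [0.3, -0.4, -0.6]
grip_width: 0.0336
gripper_force: 30.4
```

Converted, -0.001 m / 0.4 = -0.0025.

>>> send_rows(motion=[0,0,-0.0025,0,0,0,0.25,0,0,-0.0025,0,0,0,0.25,0,0,-0.0025,0,0,0,0.25,0,0,-0.0025,0,0,0,0.25,0,0,-0.0025,0,0,0,0.25])

```text
time_s: 17.7
ee_pos: [0.5687, -0.4186, 0.0444]
ee_rot: [0.181, 0.984, -0.0, 0.0]
force: [-0.1, -0.6, -1.2]
grip_width: 0.0337
gripper_force: 30.4
```

Converted, -0.004 m / 0.4 = -0.01, -0.003 m / 0.4 = -0.0075.

>>> send_rows(motion=[0,0,-0.0025,0,0,0,0.25,0,0,-0.005,0,0,0,0.25,0,0,-0.0075,0,0,0,0.25,0,0,-0.01,0,0,0,0.25,0,0,-0.01,0,0,0,0.25])

```text
time_s: 18.2
ee_pos: [0.5687, -0.4185, 0.0402]
ee_rot: [0.181, 0.984, -0.0, 0.0]
force: [-0.3, 0.4, 0.8]
grip_width: 0.0336
gripper_force: 30.6
```

Contact. I'll release and lift straight up.

Converted, -0.0003 m / 0.4 = -0.0008.

>>> send_rows(motion=[0,0,-0.0008,0,0,0,0.45,0,0,-0.0008,0,0,0,0.5,0,0,-0.0008,0,0,0,0.6,0,0,-0.0008,0,0,0,0.65,0,0,-0.0008,0,0,0,0.65])

```text
time_s: 18.7
ee_pos: [0.5686, -0.4185, 0.0397]
ee_rot: [0.181, 0.984, -0.0, 0.0]
force: [-0.4, 0.2, -0.3]
grip_width: 0.0553
gripper_force: 0.0
```

Converted, 0.16 m / 0.4 = 0.4, 0.12 m / 0.4 = 0.3.

>>> send_rows(motion=[0,0,0.0375,0,0,0,0.65,0,0,0.1,0,0,0,0.65,0,0,0.2,0,0,0,0.65,0,0,0.3,0,0,0,0.65,0,0,0.4,0,0,0,0.65])

```text
time_s: 19.2
ee_pos: [0.5686, -0.4184, 0.2025]
ee_rot: [0.181, 0.984, -0.0, 0.0]
force: [0.2, -0.1, 0.9]
grip_width: 0.0553
gripper_force: 0.0
```

Converted, -0.165 m / 0.4 = -0.4125, -0.135 m / 0.4 = -0.3375.

>>> send_rows(motion=[-0.075,0.045,0.025,0,0,0,0.65,-0.1625,0.095,0.025,0,0,0,0.65,-0.25,0.15,0.025,0,0,0,0.65,-0.3375,0.2,0.025,0,0,0,0.65,-0.4125,0.275,0.025,0,0,0,0.65])

```text
time_s: 19.7
ee_pos: [0.4023, -0.3086, 0.2111]
ee_rot: [0.181, 0.983, -0.001, 0.001]
force: [0.1, 0.1, -0.3]
grip_width: 0.0554
gripper_force: 0.0
```

Converted, 0.21 m / 0.4 = 0.525, 0.17 m / 0.4 = 0.425.

>>> send_rows(motion=[-0.025,0.0875,0,0,0,0,1,-0.05,0.2,0,0,0,0,1,-0.05,0.3125,0,0,0,0,1,-0.05,0.425,0,0,0,0,1,-0.05,0.525,0,0,0,0,1])

```text
time_s: 20.2
ee_pos: [0.3833, -0.0968, 0.2109]
ee_rot: [0.181, 0.983, -0.0, 0.001]
force: [0.4, 0.3, 0.2]
grip_width: 0.0855
gripper_force: 0.0
```

Converted, 0.22 m / 0.4 = 0.55, 0.18 m / 0.4 = 0.45.

>>> send_rows(motion=[0,0.1125,0,0,0,0,1,0,0.225,0,0,0,0,1,0,0.3375,0,0,0,0,1,0,0.45,0,0,0,0,1,-0.0125,0.55,0,0,0,0,1])

```text
time_s: 20.7
ee_pos: [0.3794, 0.1236, 0.2111]
ee_rot: [0.181, 0.984, 0.0, 0.002]
force: [-0.1, 0.1, 0.4]
grip_width: 0.0854
gripper_force: 0.0
```

Converted, 0.1 m / 0.4 = 0.25, 0.09 m / 0.4 = 0.225.

>>> send_rows(motion=[-0.0125,0.075,0,0,0,0,1,-0.03,0.15,0,0,0,0,1,-0.05,0.225,0,0,0,0,1,-0.0625,0.25,0,0,0,0,1,-0.0625,0.25,0,0,0,0,1])

```text
time_s: 21.2
ee_pos: [0.353, 0.2223, 0.2104]
ee_rot: [0.179, 0.984, 0.0, 0.001]
force: [0.8, -1.1, -0.2]
grip_width: 0.0853
gripper_force: 0.0
```

```bash
python3 - <<'E'
from h import *
o=manip.get_obs(); im=manip.get_image("wrist"); c=cam("wrist",o); t=manip.get_image("top"); im2=manip.get_image("side"); print(o["ee_pos"],o["ee_rot"])
for k in("red","green"):
    for b,s in blobs(im,k,amin=80): print(k,b,s,plane(c,s[0]+s[2]/2-.5,s[1]+s[3]/2-.5,.074).round(4))
a=cv2.resize(im2[210:350,290:460,::-1],(640,400),interpolation=cv2.INTER_CUBIC)
cv2.imwrite("pics/v8.png",cv2.resize(np.vstack([im[:,:,::-1],a]),(480,600)))
E
```

```text
[0.35303754 0.22234592 0.21039926] [1.79347168e-01 9.83785701e-01 1.31709552e-04 5.19055131e-04]
red [333.8, 184.6] [319, 170, 30, 30, 703] [0.35   0.2368 0.074 ]
red [68.6, 331.3] [58, 320, 21, 25, 299] [ 0.4228 -0.2677  0.074 ]
green [387.0, 138.6] [373, 125, 29, 28, 647] [0.3249 0.302  0.074 ]
```

View pics/v8.png

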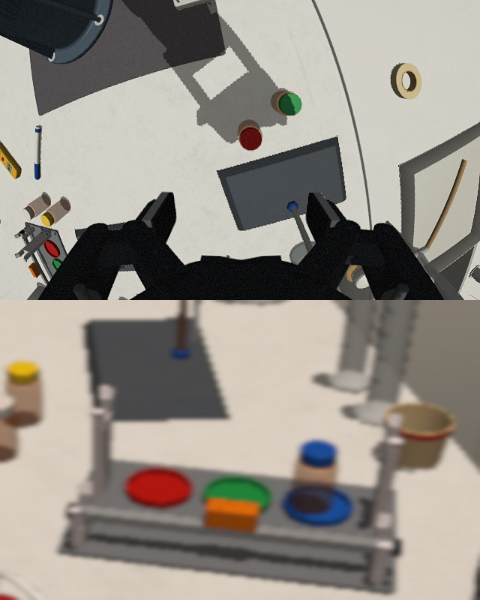

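Blue stands upright in its cup. I'll take red next, at (0.350,0.236); the green neighbour is clear of the fingers.

Converted, -0.08 m / 0.4 = -0.2, 0.014 m / 0.4 = 0.035.

>>> send_rows(motion=[-0.0075,0.035,-0.05,0,0,0,0.8,-0.0075,0.035,-0.125,0,0,0,0.8,-0.0075,0.035,-0.1875,0,0,0,0.8,-0.0075,0.035,-0.2,0,0,0,0.8,-0.0075,0.035,-0.2,0,0,0,0.8])

```text
time_s: 21.85
ee_pos: [0.3506, 0.2346, 0.1293]
ee_rot: [0.182, 0.983, -0.001, -0.001]
force: [0.4, -0.1, -0.1]
grip_width: 0.0683
gripper_force: 0.0
```

Converted, -0.102 m / 0.4 = -0.255, -0.085 m / 0.4 = -0.2125.

>>> send_rows(motion=[0,0,-0.075,0,0,0,0.8,0,0,-0.15,0,0,0,0.8,0,0,-0.2125,0,0,0,0.8,0,0,-0.255,0,0,0,0.8,0,0,-0.255,0,0,0,0.8])

```text
time_s: 22.35
ee_pos: [0.351, 0.2352, 0.0272]
ee_rot: [0.181, 0.983, -0.0, -0.001]
force: [-0.7, -0.1, 0.6]
grip_width: 0.0683
gripper_force: 0.0
```

>>> send_rows(motion=[0,0,0,0,0,0,0.7,0,0,0,0,0,0,0.5,0,0,0,0,0,0,0.3,0,0,0,0,0,0,0.25,0,0,0,0,0,0,0.25])

```text
time_s: 22.85
ee_pos: [0.3517, 0.236, 0.029]
ee_rot: [0.181, 0.984, 0.001, 0.002]
force: [0.0, -0.2, 6.5]
grip_width: 0.0338
gripper_force: 29.2
```

>>> send_rows(motion=[0,0,0,0,0,0,0.25,0,0,0,0,0,0,0.25,0,0,0,0,0,0,0.25,0,0,0,0,0,0,0.25,0,0,0,0,0,0,0.25])

```text
time_s: 23.35
ee_pos: [0.3516, 0.236, 0.029]
ee_rot: [0.181, 0.984, 0.001, 0.001]
force: [0.3, 0.1, 6.6]
grip_width: 0.0338
gripper_force: 29.2
```

>>> send_rows(motion=[0,0,0.05,0,0,0,0.25,0,0,0.1375,0,0,0,0.25,0,0,0.2375,0,0,0,0.25,0,0,0.3375,0,0,0,0.25,0,0,0.425,0,0,0,0.25])

```text
time_s: 23.85
ee_pos: [0.3503, 0.2355, 0.2003]
ee_rot: [0.181, 0.984, 0.0, 0.001]
force: [2.0, 0.0, 0.1]
grip_width: 0.0333
gripper_force: 30.5
```

>>> send_rows(motion=[0.025,-0.1,0,0,0,0,0.25,0.05,-0.2,0,0,0,0,0.25,0.0675,-0.3,0,0,0,0,0.25,0.0775,-0.4125,0,0,0,0,0.25,0.085,-0.5125,0,0,0,0,0.25])

```text
time_s: 24.35
ee_pos: [0.3845, 0.0288, 0.1984]
ee_rot: [0.181, 0.984, -0.0, 0.001]
force: [0.2, 0.1, -0.0]
grip_width: 0.0336
gripper_force: 30.5
```

Converted, -0.22 m / 0.4 = -0.55, -0.18 m / 0.4 = -0.45.

>>> send_rows(motion=[0,-0.1125,0,0,0,0,0.25,0,-0.225,0,0,0,0,0.25,0,-0.3375,0,0,0,0,0.25,0,-0.45,0,0,0,0,0.25,0,-0.55,0,0,0,0,0.25])

```text
time_s: 24.85
ee_pos: [0.3841, -0.1916, 0.1984]
ee_rot: [0.181, 0.983, -0.0, 0.001]
force: [0.6, 0.1, -1.3]
grip_width: 0.0333
gripper_force: 30.5
```

Converted, -0.184 m / 0.4 = -0.46, -0.155 m / 0.4 = -0.3875.

>>> send_rows(motion=[0,-0.1,0,0,0,0,0.25,0.025,-0.2,0,0,0,0,0.25,0.075,-0.3,0,0,0,0,0.25,0.125,-0.3875,0,0,0,0,0.25,0.1675,-0.46,0,0,0,0,0.25])

```text
time_s: 25.35
ee_pos: [0.4521, -0.3756, 0.1984]
ee_rot: [0.181, 0.983, -0.0, 0.001]
force: [-0.4, -0.1, -1.4]
grip_width: 0.0333
gripper_force: 30.5
```

>>> send_rows(motion=[0,0,0,0,0,0,0.25,0,0,0,0,0,0,0.25,0,0,0,0,0,0,0.25,0,0,0,0,0,0,0.25,0,0,0,0,0,0,0.25])

```text
time_s: 25.85
ee_pos: [0.4512, -0.3723, 0.198]
ee_rot: [0.181, 0.984, 0.0, -0.0]
force: [0.1, 0.3, -0.0]
grip_width: 0.0336
gripper_force: 30.5
```

Converted, -0.115 m / 0.4 = -0.2875, 0.002 m / 0.4 = 0.005.

>>> send_rows(motion=[0.005,-0.0025,-0.05,0,0,0,0.25,0.005,-0.0025,-0.125,0,0,0,0.25,0.005,-0.0025,-0.2,0,0,0,0.25,0.005,-0.0025,-0.25,0,0,0,0.25,0.005,-0.0025,-0.2875,0,0,0,0.25])

```text
time_s: 26.35
ee_pos: [0.4529, -0.3733, 0.0814]
ee_rot: [0.181, 0.984, 0.001, -0.001]
force: [-0.0, 1.2, -0.8]
grip_width: 0.0333
gripper_force: 30.5
```

Converted, -0.039 m / 0.4 = -0.0975, -0.033 m / 0.4 = -0.0825.

>>> send_rows(motion=[0,0,-0.03,0,0,0,0.25,0,0,-0.06,0,0,0,0.25,0,0,-0.0825,0,0,0,0.25,0,0,-0.0975,0,0,0,0.25,0,0,-0.0975,0,0,0,0.25])

```text
time_s: 26.85
ee_pos: [0.4533, -0.3741, 0.0431]
ee_rot: [0.181, 0.984, 0.0, -0.0]
force: [0.1, -0.1, -0.1]
grip_width: 0.0336
gripper_force: 30.5
```

```bash
python3 - <<'E'
from h import *
o=manip.get_obs(); im=manip.get_image("wrist"); im2=manip.get_image("side"); print(o["ee_pos"],o["force"])
a=cv2.resize(im2[210:350,290:460,::-1],(640,400),interpolation=cv2.INTER_CUBIC)
cv2.imwrite("pics/v9.png",cv2.resize(np.vstack([im[:,:,::-1],a]),(480,600)))
E
```

```text
[ 0.45330484 -0.37413746  0.04307678] [ 0.11705084 -0.11535262 -0.06317139]
```

View pics/v9.png

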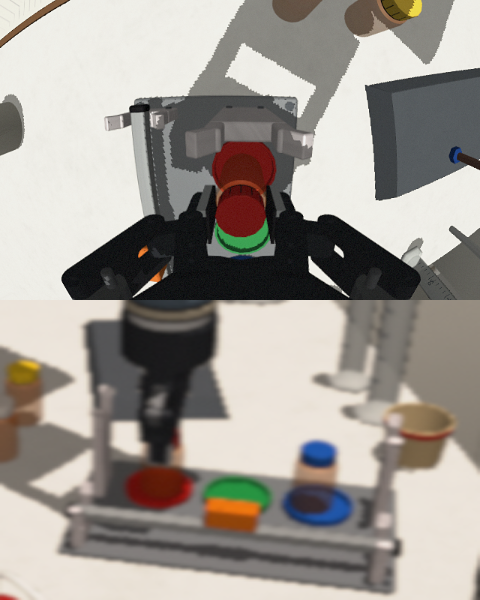

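The red bottle is inside the red cup. The body is translucent, so the cup shows through it. I'll lower the last few millimetres and release.

Converted, -0.003 m / 0.4 = -0.0075, -0.002 m / 0.4 = -0.005.

>>> send_rows(motion=[0,0,-0.0025,0,0,0,0.25,0,0,-0.005,0,0,0,0.25,0,0,-0.0075,0,0,0,0.25,0,0,-0.0075,0,0,0,0.25,0,0,-0.0075,0,0,0,0.25])

```text
time_s: 27.45
ee_pos: [0.4536, -0.3745, 0.0408]
ee_rot: [0.181, 0.984, -0.0, 0.0]
force: [-0.3, -1.0, -0.7]
grip_width: 0.0334
gripper_force: 30.5
```

Converted, -0.0005 m / 0.4 = -0.0013.

>>> send_rows(motion=[0,0,-0.0013,0,0,0,0.45,0,0,-0.0013,0,0,0,0.5,0,0,-0.0013,0,0,0,0.6,0,0,-0.0013,0,0,0,0.65,0,0,-0.0013,0,0,0,0.65])

```text
time_s: 27.95
ee_pos: [0.4536, -0.3745, 0.0403]
ee_rot: [0.181, 0.984, -0.0, 0.0]
force: [0.2, -0.0, -0.1]
grip_width: 0.0557
gripper_force: 0.0
```

Converted, 0.16 m / 0.4 = 0.4, 0.12 m / 0.4 = 0.3.

>>> send_rows(motion=[0,0,0.0375,0,0,0,0.65,0,0,0.1,0,0,0,0.65,0,0,0.2,0,0,0,0.65,0,0,0.3,0,0,0,0.65,0,0,0.4,0,0,0,0.65])

```text
time_s: 28.45
ee_pos: [0.4533, -0.3742, 0.2016]
ee_rot: [0.181, 0.983, 0.0, -0.0]
force: [-0.2, -1.5, 0.3]
grip_width: 0.0554
gripper_force: 0.0
```

Converted, 0.2 m / 0.4 = 0.5, 0.16 m / 0.4 = 0.4.

>>> send_rows(motion=[-0.05,0.0875,0.025,0,0,0,1,-0.1,0.1875,0.025,0,0,0,1,-0.15,0.2875,0.025,0,0,0,1,-0.17,0.4,0.025,0,0,0,1,-0.17,0.5,0.025,0,0,0,1])

```text
time_s: 28.95
ee_pos: [0.3836, -0.1722, 0.2102]
ee_rot: [0.182, 0.983, 0.0, -0.001]
force: [0.8, -0.1, 0.1]
grip_width: 0.0854
gripper_force: 0.0
```

>>> send_rows(motion=[0,0.1125,0,0,0,0,1,0,0.225,0,0,0,0,1,0,0.3375,0,0,0,0,1,0,0.45,0,0,0,0,1,0,0.55,0,0,0,0,1])

```text
time_s: 29.45
ee_pos: [0.385, 0.0475, 0.2105]
ee_rot: [0.181, 0.984, 0.0, 0.0]
force: [0.6, -0.2, 0.5]
grip_width: 0.0852
gripper_force: 0.0
```

Converted, 0.21 m / 0.4 = 0.525, 0.17 m / 0.4 = 0.425.

>>> send_rows(motion=[-0.0125,0.1125,0,0,0,0,1,-0.025,0.225,0,0,0,0,1,-0.05,0.325,0,0,0,0,1,-0.075,0.425,0,0,0,0,1,-0.1125,0.525,0,0,0,0,1])

```text
time_s: 29.95
ee_pos: [0.3406, 0.2574, 0.2105]
ee_rot: [0.181, 0.983, 0.0, 0.001]
force: [0.3, 0.7, -0.1]
grip_width: 0.0855
gripper_force: 0.0
```

>>> send_rows(motion=[-0.025,0.0875,0,0,0,0,1,-0.0375,0.1125,0,0,0,0,1,-0.0375,0.1125,0,0,0,0,1,-0.0375,0.1125,0,0,0,0,1,-0.0375,0.1125,0,0,0,0,1])

```text
time_s: 30.45
ee_pos: [0.326, 0.2993, 0.2102]
ee_rot: [0.182, 0.983, -0.0, -0.0]
force: [0.7, 0.4, -0.4]
grip_width: 0.0857
gripper_force: 0.0
```

```bash
python3 - <<'E'
from h import *
o=manip.get_obs(); im=manip.get_image("wrist"); c=cam("wrist",o); t=manip.get_image("top"); s=manip.get_image("side"); print(o["ee_pos"],o["ee_rot"])
for k in("red","green"):
    for b,q in blobs(im,k,amin=80): print(k,b,q,plane(c,q[0]+q[2]/2-.5,q[1]+q[3]/2-.5,.074).round(4))
for n,i in(("top",t),("side",s)):
  for k in("red","blue"):
    for b,q in blobs(i,k,amin=30): 
        if 300<b[0]<460: print(n,k,b,q,plane(cam(n),*b,.087).round(4))
E
```

```text
[0.32595376 0.29931054 0.21016395] [ 1.81750523e-01  9.83344618e-01 -3.28642375e-04 -2.51604521e-05]
red [61.0, 345.8] [51, 335, 20, 23, 236] [ 0.4176 -0.252   0.074 ]
red [43.1, 365.0] [38, 358, 12, 15, 97] [ 0.4571 -0.3914  0.074 ]
green [323.5, 190.2] [310, 176, 28, 29, 642] [0.3245 0.3024 0.074 ]
top red [417.6, 206.8] [407, 197, 22, 21, 314] [ 0.443  -0.3606  0.087 ]
top blue [432.3, 164.4] [421, 155, 21, 21, 219] [ 0.5611 -0.4068  0.087 ]
top blue [392.3, 167.2] [389, 161, 6, 13, 37] [ 0.5538 -0.2969  0.087 ]
top blue [374.9, 279.6] [369, 273, 12, 14, 75] [ 0.2501 -0.2395  0.087 ]
side red [351.8, 142.5] [346, 141, 12, 4, 31] [0.6324 0.3953 0.087 ]
side red [347.5, 274.9] [342, 269, 12, 13, 120] [ 0.4487 -0.3803  0.087 ]
side red [439.7, 273.6] [432, 271, 17, 5, 34] [ 0.6567 -0.4099  0.087 ]
side red [345.7, 297.0] [334, 288, 24, 19, 363] [ 0.4294 -0.4517  0.087 ]
side blue [402.2, 281.2] [397, 276, 11, 11, 101] [ 0.5641 -0.4216  0.087 ]
side blue [404.2, 308.1] [391, 299, 24, 16, 191] [ 0.5412 -0.5041  0.087 ]
```

Red and blue caps are both seen at cap height over their cups. Now green, with the tool almost exactly above it.

Converted, -0.08 m / 0.4 = -0.2, -0.075 m / 0.4 = -0.1875.

>>> send_rows(motion=[-0.0025,0.0075,-0.05,0,0,0,0.9,-0.0025,0.0075,-0.125,0,0,0,0.9,-0.0025,0.0075,-0.1875,0,0,0,0.9,-0.0025,0.0075,-0.2,0,0,0,0.9,-0.0025,0.0075,-0.2,0,0,0,0.9])

```text
time_s: 31.1
ee_pos: [0.3245, 0.3029, 0.1298]
ee_rot: [0.181, 0.983, -0.001, -0.001]
force: [0.0, 0.6, 1.3]
grip_width: 0.0766
gripper_force: 0.0
```

Converted, -0.102 m / 0.4 = -0.255, -0.085 m / 0.4 = -0.2125.

>>> send_rows(motion=[0,0,-0.075,0,0,0,0.9,0,0,-0.15,0,0,0,0.9,0,0,-0.2125,0,0,0,0.9,0,0,-0.255,0,0,0,0.9,0,0,-0.255,0,0,0,0.9])

```text
time_s: 31.6
ee_pos: [0.3248, 0.3034, 0.0276]
ee_rot: [0.181, 0.983, -0.0, -0.001]
force: [-0.4, -0.9, -0.5]
grip_width: 0.0766
gripper_force: 0.0
```

>>> send_rows(motion=[0,0,0,0,0,0,0.7,0,0,0,0,0,0,0.5,0,0,0,0,0,0,0.3,0,0,0,0,0,0,0.25,0,0,0,0,0,0,0.25])

```text
time_s: 32.1
ee_pos: [0.3254, 0.304, 0.0295]
ee_rot: [0.181, 0.984, 0.001, 0.001]
force: [-0.5, -1.1, 5.9]
grip_width: 0.0335
gripper_force: 29.2
```

>>> send_rows(motion=[0,0,0,0,0,0,0.25,0,0,0,0,0,0,0.25,0,0,0,0,0,0,0.25,0,0,0,0,0,0,0.25,0,0,0,0,0,0,0.25])

```text
time_s: 32.6
ee_pos: [0.3254, 0.304, 0.0295]
ee_rot: [0.181, 0.984, 0.001, 0.001]
force: [-0.4, -1.2, 5.8]
grip_width: 0.0337
gripper_force: 29.2
```

Converted, 0.17 m / 0.4 = 0.425, 0.135 m / 0.4 = 0.3375.

>>> send_rows(motion=[0,0,0.05,0,0,0,0.25,0,0,0.1375,0,0,0,0.25,0,0,0.2375,0,0,0,0.25,0,0,0.3375,0,0,0,0.25,0,0,0.425,0,0,0,0.25])

```text
time_s: 33.1
ee_pos: [0.3244, 0.3036, 0.2008]
ee_rot: [0.181, 0.984, 0.001, 0.001]
force: [0.3, 1.0, -1.5]
grip_width: 0.0336
gripper_force: 30.3
```

Converted, -0.205 m / 0.4 = -0.5125, -0.165 m / 0.4 = -0.4125.

>>> send_rows(motion=[0.025,-0.1,0,0,0,0,0.25,0.05,-0.2,0,0,0,0,0.25,0.075,-0.3,0,0,0,0,0.25,0.1,-0.4125,0,0,0,0,0.25,0.1125,-0.5125,0,0,0,0,0.25])

```text
time_s: 33.6
ee_pos: [0.3702, 0.0968, 0.199]
ee_rot: [0.181, 0.984, 0.0, 0.001]
force: [1.3, 0.6, -0.8]
grip_width: 0.0335
gripper_force: 30.4
```

Converted, -0.22 m / 0.4 = -0.55, -0.18 m / 0.4 = -0.45.

>>> send_rows(motion=[0.0125,-0.1125,0,0,0,0,0.25,0.025,-0.225,0,0,0,0,0.25,0.0325,-0.3375,0,0,0,0,0.25,0.0325,-0.45,0,0,0,0,0.25,0.0325,-0.55,0,0,0,0,0.25])

```text
time_s: 34.1
ee_pos: [0.3823, -0.1236, 0.1989]
ee_rot: [0.181, 0.983, -0.0, 0.001]
force: [1.1, -0.2, -0.9]
grip_width: 0.0335
gripper_force: 30.4
```

Converted, -0.18 m / 0.4 = -0.45, -0.155 m / 0.4 = -0.3875.

>>> send_rows(motion=[0,-0.1,0,0,0,0,0.25,0,-0.2,0,0,0,0,0.25,0,-0.3,0,0,0,0,0.25,0.025,-0.3875,0,0,0,0,0.25,0.0525,-0.45,0,0,0,0,0.25])

```text
time_s: 34.6
ee_pos: [0.4034, -0.304, 0.1989]
ee_rot: [0.182, 0.983, -0.001, 0.001]
force: [0.9, -0.3, -1.0]
grip_width: 0.0338
gripper_force: 30.4
```

Converted, 0.106 m / 0.4 = 0.265, -0.096 m / 0.4 = -0.24.

>>> send_rows(motion=[0.0625,-0.0625,0,0,0,0,0.25,0.125,-0.125,0,0,0,0,0.25,0.2,-0.1875,0,0,0,0,0.25,0.265,-0.24,0,0,0,0,0.25,0.265,-0.24,0,0,0,0,0.25])

```text
time_s: 35.1
ee_pos: [0.5126, -0.4006, 0.1986]
ee_rot: [0.181, 0.983, -0.002, 0.002]
force: [-0.1, 0.7, -0.2]
grip_width: 0.0335
gripper_force: 30.4
```

>>> send_rows(motion=[0,0,0,0,0,0,0.25,0,0,0,0,0,0,0.25,0,0,0,0,0,0,0.25,0,0,0,0,0,0,0.25,0,0,0,0,0,0,0.25])

```text
time_s: 35.6
ee_pos: [0.5092, -0.3971, 0.1986]
ee_rot: [0.181, 0.984, -0.0, 0.0]
force: [0.3, 0.5, -1.4]
grip_width: 0.0338
gripper_force: 30.4
```

Converted, -0.115 m / 0.4 = -0.2875, -0.1 m / 0.4 = -0.25.

>>> send_rows(motion=[0.005,0.0013,-0.05,0,0,0,0.25,0.005,0.0013,-0.125,0,0,0,0.25,0.005,0.0013,-0.2,0,0,0,0.25,0.005,0.0013,-0.25,0,0,0,0.25,0.005,0.0013,-0.2875,0,0,0,0.25])

```text
time_s: 36.1
ee_pos: [0.5109, -0.3963, 0.0816]
ee_rot: [0.181, 0.984, 0.001, -0.001]
force: [0.4, -0.6, -0.6]
grip_width: 0.0334
gripper_force: 30.4
```

Converted, -0.039 m / 0.4 = -0.0975, -0.033 m / 0.4 = -0.0825.

>>> send_rows(motion=[0,0,-0.03,0,0,0,0.25,0,0,-0.06,0,0,0,0.25,0,0,-0.0825,0,0,0,0.25,0,0,-0.0975,0,0,0,0.25,0,0,-0.0975,0,0,0,0.25])

```text
time_s: 36.6
ee_pos: [0.5113, -0.3967, 0.0436]
ee_rot: [0.181, 0.984, 0.0, -0.0]
force: [0.6, -0.5, -1.5]
grip_width: 0.0332
gripper_force: 30.4
```

Converted, -0.003 m / 0.4 = -0.0075, -0.002 m / 0.4 = -0.005.

>>> send_rows(motion=[0,0,-0.0025,0,0,0,0.25,0,0,-0.005,0,0,0,0.25,0,0,-0.0075,0,0,0,0.25,0,0,-0.0075,0,0,0,0.25,0,0,-0.0075,0,0,0,0.25])

```text
time_s: 37.1
ee_pos: [0.5116, -0.397, 0.0414]
ee_rot: [0.181, 0.984, -0.0, 0.0]
force: [-0.8, -0.4, -0.1]
grip_width: 0.0333
gripper_force: 30.4
```

Lifted at TCP z=0.0295, so the cup floor is at about 0.0405. I'll go 0.7 mm lower, release and retreat.

Converted, -0.0007 m / 0.4 = -0.0018.

>>> send_rows(motion=[0,0,-0.0018,0,0,0,0.25,0,0,-0.0018,0,0,0,0.25,0,0,-0.0018,0,0,0,0.45,0,0,-0.0018,0,0,0,0.55,0,0,-0.0018,0,0,0,0.6])

```text
time_s: 37.6
ee_pos: [0.5116, -0.397, 0.0405]
ee_rot: [0.181, 0.984, -0.0, 0.0]
force: [0.7, 0.4, -0.2]
grip_width: 0.0513
gripper_force: 0.0
```

Converted, 0.135 m / 0.4 = 0.3375, 0.09 m / 0.4 = 0.225.

>>> send_rows(motion=[0,0,0,0,0,0,0.65,0,0,0.0375,0,0,0,0.65,0,0,0.1125,0,0,0,0.65,0,0,0.225,0,0,0,0.65,0,0,0.3375,0,0,0,0.65])

```text
time_s: 38.1
ee_pos: [0.5113, -0.3966, 0.1774]
ee_rot: [0.181, 0.984, 0.0, -0.0]
force: [-0.1, -0.5, 0.3]
grip_width: 0.0556
gripper_force: 0.0
```

Converted, -0.11 m / 0.4 = -0.275, -0.085 m / 0.4 = -0.2125.

>>> send_rows(motion=[0,0,0.1125,0,0,0,0.65,-0.0625,0.05,0.175,0,0,0,0.65,-0.1375,0.1125,0.2,0,0,0,0.65,-0.2125,0.1875,0.2,0,0,0,0.65,-0.275,0.275,0.2,0,0,0,0.65])

```text
time_s: 38.6
ee_pos: [0.4004, -0.2865, 0.2572]
ee_rot: [0.181, 0.983, -0.001, 0.001]
force: [0.8, -0.1, -0.1]
grip_width: 0.0555
gripper_force: 0.0
```

Converted, 0.2 m / 0.4 = 0.5, 0.16 m / 0.4 = 0.4.

>>> send_rows(motion=[-0.025,0.0875,0,0,0,0,0.65,-0.0375,0.1875,0,0,0,0,0.65,-0.0375,0.3,0,0,0,0,0.65,-0.0375,0.4,0,0,0,0,0.65,-0.0375,0.5,0,0,0,0,0.65])

```text
time_s: 39.1
ee_pos: [0.3863, -0.0855, 0.2567]
ee_rot: [0.181, 0.983, -0.0, 0.001]
force: [0.4, 0.3, -0.4]
grip_width: 0.0554
gripper_force: 0.0
```

```bash
python3 - <<'E'
from h import *
t=manip.get_image("top"); s=manip.get_image("side"); o=manip.get_obs(); print(o["ee_pos"],o["force"],o["time_s"])
cv2.imwrite("pics/v10.png",np.vstack([cv2.resize(t[125:265,330:490,::-1],(480,300),interpolation=cv2.INTER_CUBIC),cv2.resize(s[220:350,270:450,::-1],(480,300),interpolation=cv2.INTER_CUBIC)]))
E
```

```text
[ 0.38486521 -0.08250473  0.25627577] [ 0.50113659  0.22009899 -0.62674345] 39.2
```

View pics/v10.png

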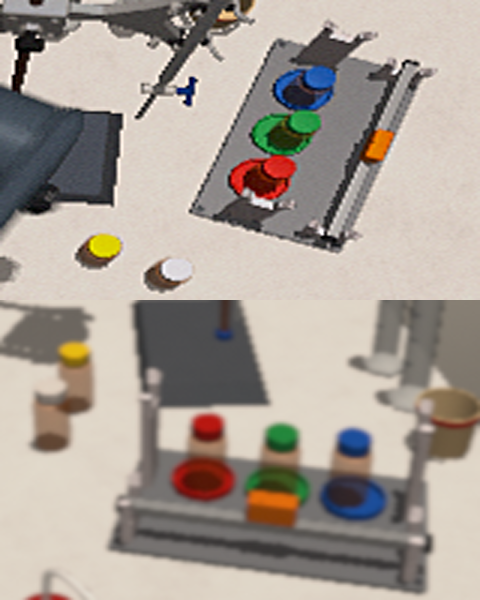

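Both views show red, green and blue upright in their own cups, the bar in the low brackets, yellow and white untouched, and the arm clear. I'll hand it in.

```bash
python3 -c "
from bench import manip
print(manip.job_done())"
```

```text
the job is handed in; nothing more can be done
None
```

The keeper bar is parked in the low brackets, the red, blue and green bottles stand upright in their own cups, yellow and white were left alone, and I handed the job in at about 39 s; no verdict came back.

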